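# Shim the rocking keg stand

### The job

The empty keg stand rocks because the screw foot at its corner nearest the robot has rusted fast and hangs clear of the bench. Slide the wooden wedge shim, thin end first and lying flat on the bench, under that foot until it drags and sits snug, without jacking the corner up or shoving the stand out of place, and let go of it. Then press down firmly on the top of that corner to check that it no longer rocks, and back off. Do not disturb the things lying around.

Things in the scene. Friction and masses are not known exactly. Their poses are not given: they have to be found in the camera images.
- stand: Loose, empty keg stand, about 3 kg: 235 mm square, 100 mm high, posts and rails of 25 mm dark square tube, flat-bar deck. Origin at bench level under its centre; x, y along its sides, z up; post centres at +-105 mm in x and y. The hanging foot is at corner -x -y, always the one nearest the robot, diagonally opposite the corner with the upright hook rod. The other three feet stand on the bench.
- stand_foot (a point): Bench-top point straight below the hanging foot (fixed in the stand, same axes, z = bench level). Posts end 30 mm up; below is a thin stem and a round pad 36 mm across, domed below: lowest at its centre, rim 1.5 mm higher. Its lowest point hangs 3.8 to 6.3 mm above the bench; the gap differs each time and is not reported: feel it. The stem is stuck. Over some 20 N of drag the stand slides.
- stand_corner (a point): Top of the post above the hanging foot: centre of its flat 27 mm square black cap, 100 mm above the bench while the stand does not rock; the place to press. About 2 to 3 N down here rocks the unshimmed stand until the pad meets the bench. Same axes as the stand.
- shim: Plain softwood wedge lying flat, 140 mm long, 40 mm wide, about 50 g: 2 mm thick at its thin end (+x), rising evenly to 14 mm at its heel (-x). Origin at the centre of its underside, z up. Hold it across its 40 mm width about 50 mm behind its centre, where it is 12 mm thick.
- shim_mid (a point): Centre of the shim, 4 mm above its underside; same axes. It slides almost freely on the bench until its slope meets the pad, with the pad's centre 15 to 46 mm in from the thin end; then the drag climbs by about 1 to 3 N for each millimetre of further travel. A drag of 5 to 10 N is snug.
- spanner: Steel spanner 190 mm long lying on the bench, a bystander. It and the shim lie one to the left and one to the right, either way round.
- packer: Flat dark steel plate 100 x 50 x 8 mm, a bystander (not tapered).
- coupler: Steel keg coupler 92 mm high with a black lever, a bystander.
- cleaner: White bottle 72 mm across and 190 mm high, a bystander.
There are look-alikes about, which are no part of the job. Leave any green or turquoise look-alike of the shim alone.

How it is judged (in metres and radians):
On the way, in this order (a step that is already met when the one before it is completed fails the run):
1. the shim lies flat under the hanging foot and bears against it (over 0.8 N), the corner not jacked up (contact force between shim and stand above 0.8 N and x of stand_foot in the frame of shim between -0.03 and 0.075 m and y of stand_foot in the frame of shim between -0.018 and 0.018 m and angle between shim's own z axis and vertical below 0.04 rad and height (world z) of stand_corner below 0.1015 m), for 0.2 s.
2. with the shim let go, the corner is pressed from above with the fingers (over 4 N) and does not give (contact force between the fingers and stand above 4 N and contact force between the fingers and shim below 0.1 N and horizontal distance between the grasp point and stand_corner below 0.05 m and z of the grasp point in the frame of stand_corner above 0.005 m and height (world z) of stand_corner between 0.0985 and 0.1015 m), for 0.2 s.
At the end, for the whole second after the job is handed in: The shim lies flat and released under the foot, pad centre within 18 mm of its centre line, bearing on the foot (over 0.5 N); the stand's corner is neither dropped over 1.5 mm nor jacked up over 1.5 mm and is within 12 mm of its start; all at rest (contact force between shim and stand above 0.5 N and x of stand_foot in the frame of shim between -0.03 and 0.075 m and y of stand_foot in the frame of shim between -0.018 and 0.018 m and angle between shim's own z axis and vertical below 0.04 rad and height (world z) of stand_corner between 0.0985 and 0.1015 m and distance of stand_corner from where it was at the start of the episode below 0.012 m and linear speed of each of shim, stand below 0.01 m/s); the robot touches nothing.
It fails at once if the stand's corner is jacked up by more than 4 mm (height (world z) of stand_corner above 0.104 m).
It fails at once if the stand's corner is shoved more than 25 mm (distance of stand_corner from where it was at the start of the episode above 0.025 m).
It fails at once if a bystander is shifted by more than 40 mm (distance of any of spanner, packer, coupler, cleaner from where it was at the start of the episode above 0.04 m).
It also fails if it takes over 72 s, if anything falls off the work surface, if the arm or the gripper's body presses on something with over 40 N, if the wrist force passes 120 N, or if a joint passes its speed limit or range.

### The arm

A 6-joint arm with a two-finger parallel gripper is mounted at the origin on the work surface. World frame = base frame: x ahead of the robot, y to its left, z up, the work surface at z = 0. Lengths are in m, angles in degrees, forces in N, time in s.
With the tool pointing down it reaches from about 0.4 to 0.825 m from the base axis. Payload 7 kg.
Tool frame: the origin (TCP) lies at the very end of the fingers, on their centre line; the grasp point (between the pads) lies r.grip_depth behind it (r.grip_depth is the distance from the TCP to the grasp point, in m); z points along the fingers, y is the direction in which the jaws open and shut (so a half turn about z gives the same grasp; the last joint's range is limited). The gripper opens to 88 mm and grips with 3 to 60 N. Pads are 19 mm wide; open, the fingers measure 130 mm over their backs; the gripper's body (78 mm by 193 mm) begins 47 mm behind the grasp point.
Start: joints at [92.596, 20.546, 0.682, 0, -70.136, -16.507], TCP at [0.162, 0.655, 0.227] pointing down, gripper open.
Joint ranges: [-176.03, 176.03], [-82.01, 121.73], [-58.28, 71.71], [-173.87, 95.51], [-174.79, -0.11], [-173.66, 173.66]. Speed limits (degrees/s): [136.94, 136.94, 172.46, 180, 180, 180].

### API

Orientations are given as [roll, pitch, yaw] about the fixed x, y, z axes, in that order (R = Rz(yaw) Ry(pitch) Rx(roll)).
In Python, from plant import r gives the robot as it stands. The module is installed in compiled form; this text tells all that it offers.
- The arm moves only by the tool step_arm, never from a script. Its argument "increments" is a list of rows, each a list of 3 entries, a list of its own where there are three numbers: the shift along the tool's x, y, z in m, then the turn, a rotation vector about the tool's x, y, z in rad, then the closure, from 0 (fully open) to 1 (shut). In form: [[[x, y, z], [wx, wy, wz], grip], ...]. A call has 1 to 10 rows; each row is the pose to reach, as a shift and turn from the pose commanded when the call began, along the tool's axes at that moment; what a row does not reach only later rows make up. A row lasts 1/10 s, in which the tool goes at most 50 mm and 8.59 degrees, less where a joint would pass 70% of its speed; a pose out of reach is approached as far as the arm can. A call with a gripper value outside its range is refused whole. The fingers move at their own pace and stop on an object; "force" is the grip in N (left out, the last holds). Time passes only in rows, so rows that repeat a pose let the fingers close. It gives the time, the measured TCP pose, the force and the opening at its end, in the units of the state.
- r.get_state(): the state, without advancing time (a new reading comes with each control period).
- r.capture(name): name is "scene" or "top" or "wrist"; returns a dict with "color" (480x640x3 uint8, red, green, blue), "intrinsics" (3x3 intrinsics, pixels), "rvec" (rotation vector, rad) and "tvec" (3), from world to camera coordinates, as OpenCV has them; the wrist camera has in their place "T_tool_cam" (4x4, takes a point from camera to tool coordinates, whose origin is the TCP and whose axes are the flange's). Camera axes: x right, y down, z forward; pixel columns grow to the right and rows downward; lengths in m; the calibration is good to about 2 mm. A picture is of the moment at which its call begins: read the wrist's pose just before it. There is no depth.
- r.close_job(): hands the job in, once; it reports no verdict.
The state is a dict: "time_s": time; "joints": joint angles; "qd": joint speeds; "joint_torque": joint torques, N m; "tcp_pos": TCP position; "eef_rot": TCP orientation; "contact_force": force on the tool from outside, world axes, zero at the start; "moment": the same for the moment, N m; "gripper_width": finger opening in m.
Only numpy, scipy, OpenCV 4.12 (cv2) and the standard library are available. Lean on these libraries where they do the work, as an engineer would, in place of code of your own. Each camera call takes 0.05 s, during which the arm holds its last target.

## Working session

There is one attempt and no reset: what is moved stays moved. The work goes in short steps, Python scripts to look and compute and a tool call to move; the robot and the scene stay as the last step left them, time stands still between calls to the robot, and variables do not carry over. Pictures are saved under pics/ and viewed, and the job is handed in when it is done.

Besides the shell and the picture viewer there is one more tool, called by a JSON object that holds its "method" and its "body", one argument or row to a line. step_arm: Moves the arm, as the interface text tells. Its arguments: {"type":"object","properties":{"increments":{"type":"array","items":{"type":"array"}},"force":{"type":"number"}},"required":["increments"]}

```bash
mkdir -p pics
cat > h.py <<'E'
import numpy as np, cv2
from plant import r
def snap(n,f):
    d=r.capture(n); cv2.imwrite('pics/'+f,d['color'][:,:,::-1]); 
    np.savez('pics/'+f+'.npz',**d); return d
def ray(d,u,v,z):
    R,_=cv2.Rodrigues(np.array(d['rvec'],float)); K=np.array(d['intrinsics']); t=np.array(d['tvec']).ravel()
    c=-R.T@t; w=R.T@np.linalg.inv(K)@np.array([u,v,1.]); return c+w*(z-c[2])/w[2]
def proj(d,P):
    return cv2.projectPoints(np.array(P,float).reshape(-1,3),np.array(d['rvec'],float),np.array(d['tvec'],float),np.array(d['intrinsics'],float),None)[0].reshape(-1,2)
E
python3 - <<'E'
from h import *
print(r.get_state(), r.grip_depth)
for n in('scene','top','wrist'):
    d=snap(n,n+'0.png'); print(n,[ (k,np.round(d[k],3).tolist()) for k in d if k!='color'])
E
```

```text
{'time_s': 0.0, 'joints': array([ 9.25975241e+01,  2.05901189e+01,  6.32172855e-01, -2.15561784e-02,
       -7.01371698e+01, -1.65074640e+01]), 'qd': array([ 0.02518669,  0.06494028, -0.01981542,  0.0778108 ,  0.09501239,
       -0.09443977]), 'joint_torque': array([-1.27568356e-06, -5.82721245e+01,  2.93058693e+01,  6.99716493e+00,
        7.05792612e-03, -1.60461550e-04]), 'tcp_pos': array([0.16216203, 0.65469821, 0.22562089]), 'eef_rot': array([ 1.79903046e+02, -7.60013436e-03, -1.39172745e+01]), 'contact_force': array([-0.08187609, -0.37344957, -0.7881872 ]), 'moment': array([ 0.03347064,  0.027406  , -0.01910101]), 'gripper_width': 0.0878607078792581} 0.0188
scene [('intrinsics', [[541.176, 0.0, 316.827], [0.0, 541.176, 242.378], [0.0, 0.0, 1.0]]), ('rvec', [1.871, 1.673, -0.649]), ('tvec', [-0.025, -0.306, 1.923])]
top [('intrinsics', [[447.778, 0.0, 315.794], [0.0, 447.778, 237.621], [0.0, 0.0, 1.0]]), ('rvec', [2.135, -2.116, 0.193]), ('tvec', [-0.027, 0.522, 1.307])]
wrist [('intrinsics', [[339.546, 0.0, 322.878], [0.0, 339.546, 237.756], [0.0, 0.0, 1.0]]), ('T_tool_cam', [[-0.0, -0.951, -0.309, 0.085], [1.0, -0.0, 0.0, -0.001], [-0.0, -0.309, 0.951, -0.158], [0.0, 0.0, 0.0, 1.0]])]
```

View pics/top0.png

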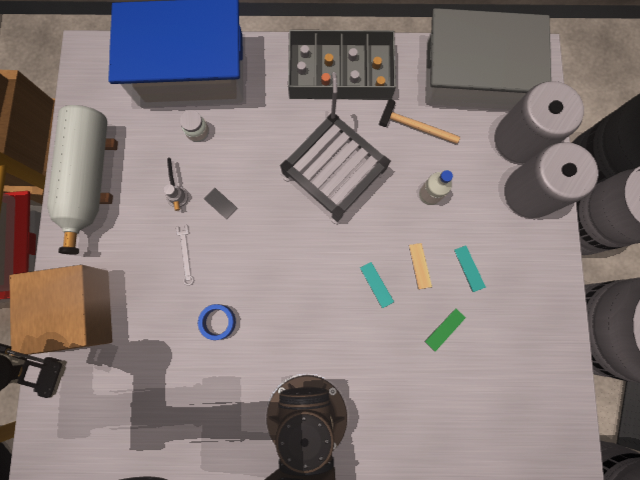

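View pics/scene0.png

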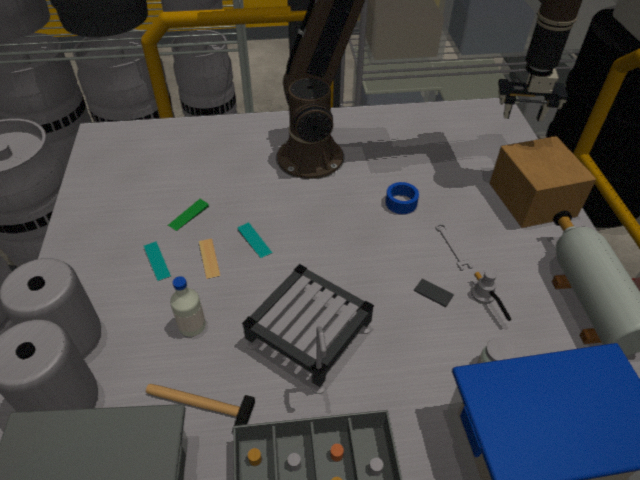

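View pics/wrist0.png

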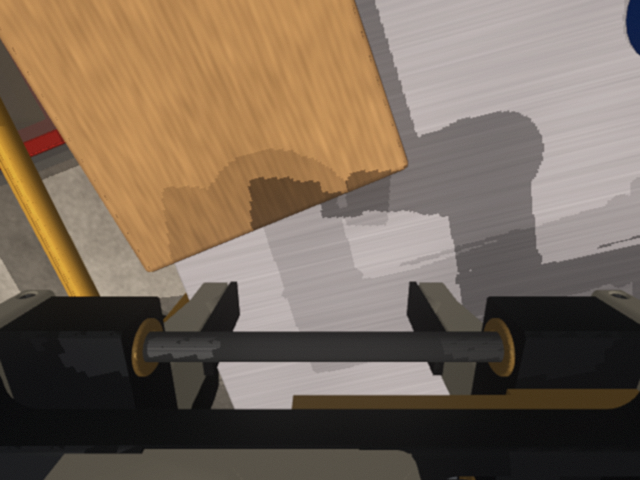

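In the top view the plain wood shim is at (420,267), with green and turquoise look-alikes around it. The stand is centred at about (337,167), with its near corner at about (337,213) and the hook rod at the far corner. Next I'll enlarge these areas.

Run:
```python
import cv2,numpy as np
t=cv2.imread('pics/top0.png'); s=cv2.imread('pics/scene0.png')
a=cv2.resize(t[235:300,395:445],None,fx=8,fy=8,interpolation=cv2.INTER_CUBIC)
b=cv2.resize(s[230:285,190:230],None,fx=9,fy=9,interpolation=cv2.INTER_CUBIC)[:520]
o=np.zeros((520,800,3),np.uint8); o[:a.shape[0],:400]=a[:520]; o[:b.shape[0],420:420+b.shape[1]]=b
cv2.imwrite('pics/c1.png',o)
cv2.imwrite('pics/c2.png',cv2.resize(t[105:225,270:400],None,fx=5,fy=5,interpolation=cv2.INTER_CUBIC))
```

```text
(no output)
```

View pics/c1.png

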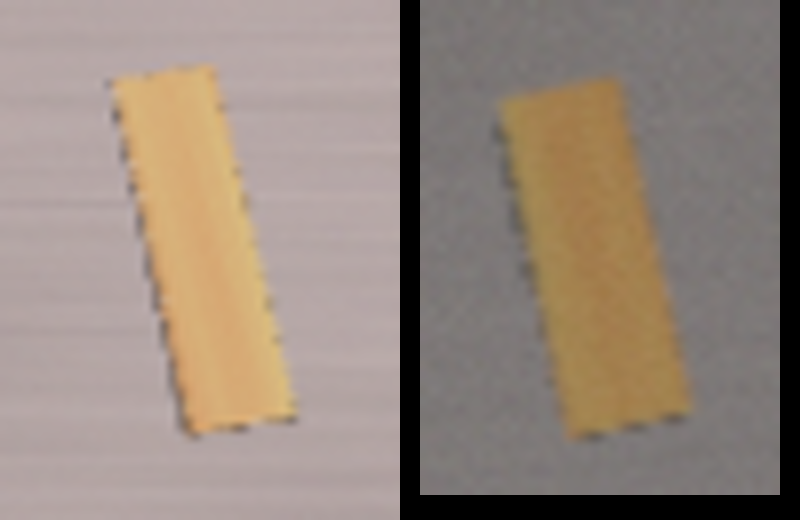

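View pics/c2.png

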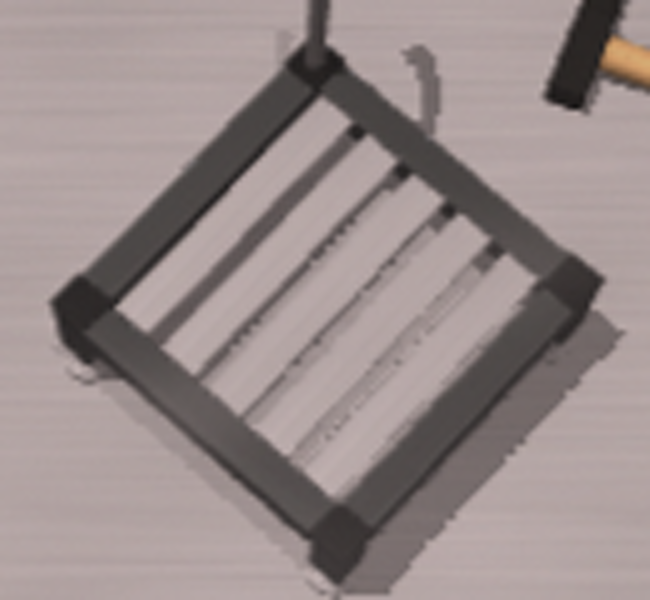

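Run:
```python
from h import *
d=dict(np.load('pics/top0.png.npz')); s=dict(np.load('pics/scene0.png.npz'))
for u,v in [(409,245),(421.6,243.4),(432.1,287.2),(418.8,289.4)]: print(ray(d,u,v,.008).round(4))
for q in [(500,102),(620,80),(690,410),(570,437)]:
    print('s',ray(s,(q[0]-420)/9+190,q[1]/9+230,.008).round(4))
for q in [(338,540),(82,303),(316,65),(575,285)]: print(ray(d,q[0]/5+270,q[1]/5+105,.1).round(4))
R,_=cv2.Rodrigues(s['rvec']); print(-R.T@s['tvec'])
R,_=cv2.Rodrigues(d['rvec']); print(-R.T@d['tvec'])
```

```text
[ 0.5087 -0.3117  0.008 ]
[ 0.5141 -0.351   0.008 ]
[ 0.3787 -0.3784  0.008 ]
[ 0.3717 -0.3376  0.008 ]
s [ 0.3786 -0.376   0.008 ]
s [ 0.3728 -0.3362  0.008 ]
s [ 0.5192 -0.3116  0.008 ]
s [ 0.5261 -0.3491  0.008 ]
[ 0.5866 -0.0855  0.1   ]
[0.7311 0.0679 0.1   ]
[ 0.8848 -0.072   0.1   ]
[ 0.745  -0.2277  0.1   ]
[ 1.51762092 -0.14882901  1.2103207 ]
[ 0.27681097 -0.02481419  1.38000346]
```

```bash
cat >> h.py <<'E'
from scipy.spatial.transform import Rotation as Ro, Slerp
def rel(wps,grip=0):
    """wps: list of (x,y,z,yaw) tool-down; prints increments from measured pose"""
    s=r.get_state(); p=np.array(s['tcp_pos']); R=Ro.from_euler('xyz',s['eef_rot'],degrees=True)
    print('now',p.round(4),np.round(s['eef_rot'],2),'F',np.round(s['contact_force'],2),'t',round(s['time_s'],2))
    for x,y,z,w in wps:
        T=Ro.from_euler('xyz',[180,0,w],degrees=True)
        print(np.round(R.inv().apply(np.array([x,y,z])-p),4).tolist(), np.round((R.inv()*T).as_rotvec(),3).tolist())
def st():
    s=r.get_state(); print('p',np.round(s['tcp_pos'],4),'rot',np.round(s['eef_rot'],2),'F',np.round(s['contact_force'],2),'M',np.round(s['moment'],2),'w',round(s['gripper_width'],4),'j',np.round(s['joints'],1),'t',round(s['time_s'],2))
def wcam(d,p,rot,P=None,uv=None,z=0):
    T=np.eye(4);T[:3,:3]=Ro.from_euler('xyz',rot,degrees=True).as_matrix();T[:3,3]=p
    W=T@np.array(d['T_tool_cam']);K=np.array(d['intrinsics'])
    if uv is not None:
        w=W[:3,:3]@np.linalg.inv(K)@np.array([*uv,1.]);c=W[:3,3];return c+w*(z-c[2])/w[2]
    q=np.linalg.inv(W)@np.array([*P,1.]);q=K@q[:3];return q[:2]/q[2]
def wsnap(f):
    s=r.get_state(); d=r.capture('wrist'); cv2.imwrite('pics/'+f,d['color'][:,:,::-1]); np.savez('pics/'+f+'.npz',p=s['tcp_pos'],rot=s['eef_rot'],**d)
E
python3 - <<'E'
from h import *
A=[(.162,.655,.28,-14),(.175,.63,.33,-20),(.2,.6,.33,-28),(.235,.57,.33,-36),(.27,.54,.33,-44),(.305,.51,.33,-52),(.34,.475,.33,-60),(.37,.44,.33,-68),(.40,.40,.33,-76),(.43,.36,.33,-84)]
rel(A)
E
```

```text
now [0.1622 0.6548 0.2258] [ 1.7993e+02 -1.0000e-02 -1.3920e+01] F [-0.35  0.19 -0.04] t 0.15
[-0.0002, -0.0, -0.0542] [0.001, -0.0, 0.001]
[0.0184, 0.0212, -0.1041] [0.001, -0.0, 0.106]
[0.0499, 0.0443, -0.1041] [0.001, -0.0, 0.246]
[0.0911, 0.065, -0.1041] [0.001, -0.0, 0.385]
[0.1322, 0.0857, -0.104] [0.001, -0.0, 0.525]
[0.1734, 0.1064, -0.104] [0.001, -0.001, 0.665]
[0.2158, 0.1319, -0.104] [0.001, -0.001, 0.804]
[0.2534, 0.1587, -0.1039] [0.001, -0.001, 0.944]
[0.2921, 0.1903, -0.1039] [0.001, -0.001, 1.084]
[0.3308, 0.2219, -0.1038] [0.001, -0.001, 1.223]
```

{"method": "step_arm", "body": {
  "increments": [
    [[0, 0, -0.05], [0, 0, 0], 0],
    [[0.018, 0.021, -0.1], [0, 0, 0.1], 0],
    [[0.05, 0.044, -0.105], [0, 0, 0.245], 0],
    [[0.091, 0.065, -0.105], [0, 0, 0.385], 0],
    [[0.132, 0.086, -0.105], [0, 0, 0.525], 0],
    [[0.173, 0.106, -0.105], [0, 0, 0.665], 0],
    [[0.216, 0.132, -0.105], [0, 0, 0.805], 0],
    [[0.253, 0.159, -0.105], [0, 0, 0.945], 0],
    [[0.292, 0.19, -0.105], [0, 0, 1.085], 0],
    [[0.331, 0.222, -0.105], [0, 0, 1.225], 0]
  ]
}}

```text
time_s: 1.15
tcp_pos: [0.4307, 0.3587, 0.3314]
eef_rot: [180.0, -0.0, -84.4]
contact_force: [0.7, 0.5, -0.5]
gripper_width: 0.0879
```

Run:
```python
from h import *
A=[(.45,.31,.33,-92),(.47,.27,.33,-100),(.49,.23,.33,-108),(.50,.19,.33,-114),(.50,.15,.33,-120),(.5,.1,.33,-126),(.5,.05,.33,-132),(.5,0,.33,-138),(.49,-.05,.33,-143),(.48,-.1,.33,-148)]
rel(A);st()
```

```text
now [0.4307 0.3587 0.3314] [ 1.7999e+02 -1.0000e-02 -8.4410e+01] F [ 0.69  0.49 -0.54] t 1.15
[0.0504, -0.0144, 0.0014] [0.0, -0.0, 0.132]
[0.0921, -0.0304, 0.0014] [0.0, -0.0, 0.272]
[0.1339, -0.0465, 0.0014] [0.0, -0.0, 0.412]
[0.1747, -0.0525, 0.0014] [0.0, -0.0, 0.516]
[0.2145, -0.0486, 0.0014] [0.0, -0.0, 0.621]
[0.2643, -0.0438, 0.0014] [0.0, -0.0, 0.726]
[0.314, -0.0389, 0.0014] [0.0, -0.0, 0.831]
[0.3638, -0.034, 0.0014] [0.0, -0.0, 0.935]
[0.4126, -0.0192, 0.0015] [0.0, -0.0, 1.023]
[0.4614, -0.0044, 0.0015] [0.0, -0.0, 1.11]
p [0.4307 0.3587 0.3314] rot [ 1.7999e+02 -1.0000e-02 -8.4410e+01] F [ 0.69  0.49 -0.54] M [ 0.23 -0.18  0.01] w 0.0879 j [ 59.8   6.8  -4.   -0.  -79.2 -54.2] t 1.15
```

{"method": "step_arm", "body": {
  "increments": [
    [[0.05, -0.014, 0], [0, 0, 0.13], 0],
    [[0.092, -0.03, 0], [0, 0, 0.27], 0],
    [[0.134, -0.046, 0], [0, 0, 0.41], 0],
    [[0.175, -0.052, 0], [0, 0, 0.515], 0],
    [[0.215, -0.049, 0], [0, 0, 0.62], 0],
    [[0.264, -0.044, 0], [0, 0, 0.725], 0],
    [[0.314, -0.039, 0], [0, 0, 0.83], 0],
    [[0.364, -0.034, 0], [0, 0, 0.935], 0],
    [[0.413, -0.019, 0], [0, 0, 1.02], 0],
    [[0.461, -0.004, 0], [0, 0, 1.11], 0]
  ]
}}

```text
time_s: 2.15
tcp_pos: [0.4809, -0.0975, 0.3314]
eef_rot: [180.0, -0.0, -147.9]
contact_force: [1.4, -1.2, -0.9]
gripper_width: 0.0873
```

Run:
```python
from h import *
A=[(.47,-.145,.33,-153),(.46,-.19,.31,-158),(.45,-.235,.28,-162),(.445,-.28,.25,-166),(.445,-.32,.22,-169),(.445,-.344,.2,-169)]
rel(A);st()
```

```text
now [ 0.4809 -0.0975  0.3314] [ 179.99   -0.   -147.89] F [ 1.41 -1.21 -0.85] t 2.15
[0.0345, -0.0344, 0.0014] [0.0, -0.0, 0.089]
[0.0669, -0.0672, 0.0214] [0.0, -0.0, 0.176]
[0.0993, -0.1, 0.0514] [0.0, -0.0, 0.246]
[0.1274, -0.1355, 0.0814] [0.0, -0.0, 0.316]
[0.1487, -0.1694, 0.1114] [0.0, -0.0, 0.368]
[0.1614, -0.1897, 0.1314] [0.0, -0.0, 0.368]
p [ 0.4809 -0.0975  0.3314] rot [ 179.99   -0.   -147.89] F [ 1.41 -1.21 -0.85] M [ 0.07 -0.33  0.02] w 0.0873 j [ 11.5  -0.3 -11.6  -0.  -78.7 -69.4] t 2.15
```

{"method": "step_arm", "body": {
  "increments": [
    [[0.034, -0.034, 0], [0, 0, 0.09], 0],
    [[0.067, -0.067, 0.02], [0, 0, 0.175], 0],
    [[0.1, -0.1, 0.05], [0, 0, 0.245], 0],
    [[0.127, -0.135, 0.08], [0, 0, 0.315], 0],
    [[0.149, -0.169, 0.11], [0, 0, 0.368], 0],
    [[0.161, -0.19, 0.13], [0, 0, 0.368], 0],
    [[0.161, -0.19, 0.13], [0, 0, 0.368], 0]
  ]
}}

```text
time_s: 2.85
tcp_pos: [0.4446, -0.3443, 0.1968]
eef_rot: [179.8, -0.4, -169.0]
contact_force: [-1.1, 0.8, -0.8]
gripper_width: 0.0874
```

Run:
```python
from h import *
wsnap('w1.png');st(); snap('top','top1.png');snap('scene','scene1.png')
```

```text
p [ 0.4455 -0.3434  0.1988] rot [ 179.84   -0.25 -168.96] F [0.41 0.07 0.52] M [ 0.09 -0.18 -0.06] w 0.0877 j [-17.7  11.3 -15.8  -0.  -63.1 -61.3] t 2.9
```

View pics/w1.png

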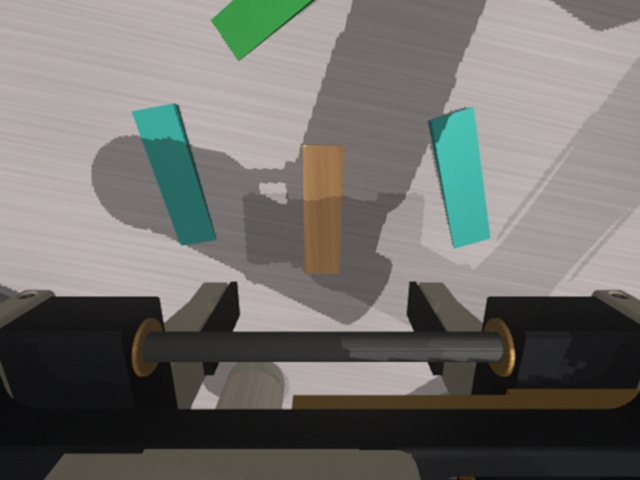

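The shim sits at about (304–344, 145) to (304–340, 273) in this wrist view, with the end nearer the robot at the top. To find the heel, I'll compare the apparent end widths with both hypotheses.

Run:
```python
import cv2,numpy as np
t=cv2.imread('pics/w1.png')
a=cv2.resize(t[135:165,292:356],None,fx=12,fy=9,interpolation=cv2.INTER_CUBIC)
b=cv2.resize(t[255:285,292:356],None,fx=12,fy=9,interpolation=cv2.INTER_CUBIC)
cv2.imwrite('pics/c3.png',np.vstack([a,b]))
s=cv2.imread('pics/scene1.png'); cv2.imwrite('pics/c4.png',cv2.resize(s[225:290,185:235],None,fx=9,fy=9,interpolation=cv2.INTER_CUBIC))
```

```text
(no output)
```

View pics/c3.png

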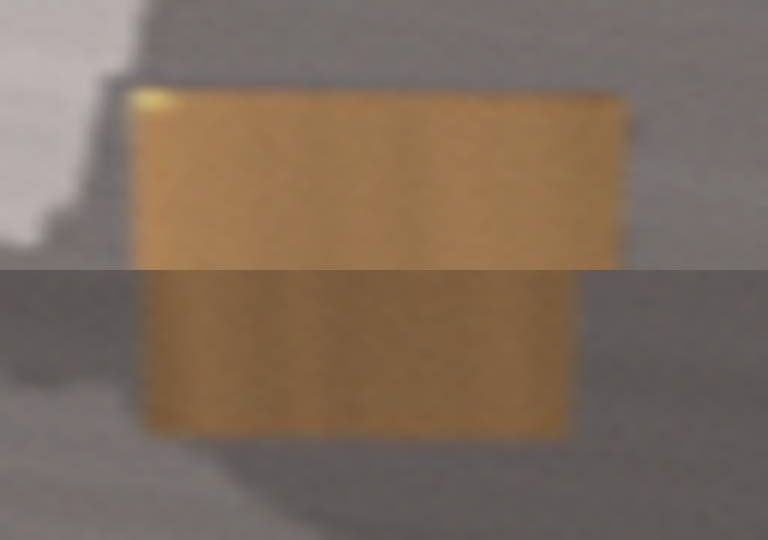

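View pics/c4.png

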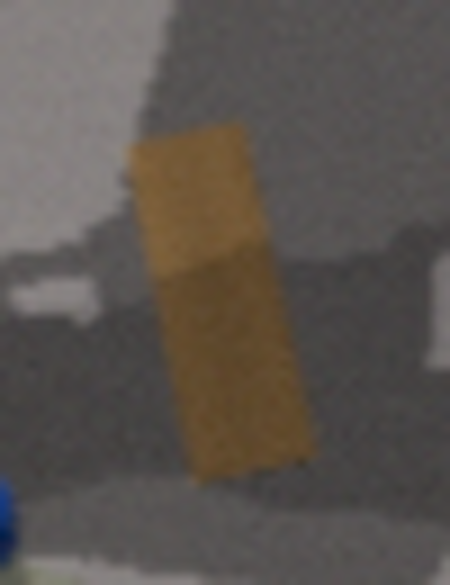

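Run:
```python
from h import *
from scipy.optimize import least_squares
d=dict(np.load('pics/w1.png.npz'))
obs=np.array([(302.9,145.2),(344.3,145.6),(304.3,273.6),(339.7,273.4)])
# near end (-x world): TL is which y? project test
for name,zn,zf in (('heel near',.014,.002),('heel far',.002,.014)):
    def f(q,full=False):
        x,y,w=q;c,s=np.cos(w),np.sin(w)
        P=[(-.07,.02,zn),(-.07,-.02,zn),(.07,.02,zf),(.07,-.02,zf)]
        U=np.array([wcam(d,d['p'],d['rot'],(x+a*c-b*s,y+a*s+b*c,z)) for a,b,z in P])
        m=U-obs if abs(U[0,0]-obs[0,0])<abs(U[1,0]-obs[0,0]) else U[[1,0,3,2]]-obs
        return m.ravel()
    o=least_squares(f,[.445,-.344,.19]); print(name,o.x[:2],np.degrees(o.x[2]),o.cost,o.fun.round(1))
```

```text
heel near [ 0.44682891 -0.34313209] 10.326622266511968 0.21709384771519785 [ 0.1  0.2 -0.2  0.3  0.1 -0.5  0.  -0. ]
heel far [ 0.44508871 -0.34344446] 10.275402606799211 12.659217003910637 [ 0.8 -2.2 -0.8 -2.1 -0.5  2.4  0.6  2.9]
```

Run:
```python
from h import *
rel([(.3976,-.352,.15,-169.7),(.3976,-.352,.11,-169.7),(.3976,-.352,.06,-169.7),(.3976,-.352,.02,-169.7),(.3976,-.352,.005,-169.7)])
```

```text
now [ 0.4471 -0.3424  0.2017] [ 1.8000e+02 -2.0000e-02 -1.6881e+02] F [-0.13  1.05  0.01] t 3.0
[0.0504, 0.0002, 0.0517] [0.0, -0.0, 0.015]
[0.0504, 0.0002, 0.0917] [0.0, -0.0, 0.015]
[0.0504, 0.0002, 0.1417] [0.0, -0.0, 0.015]
[0.0504, 0.0002, 0.1817] [0.0, -0.0, 0.015]
[0.0504, 0.0002, 0.1967] [0.0, -0.0, 0.015]
```

{"method": "step_arm", "body": {
  "increments": [
    [[0.03, 0, 0.03], [0, 0, 0.015], 0],
    [[0.05, 0, 0.07], [0, 0, 0.015], 0],
    [[0.05, 0, 0.11], [0, 0, 0.015], 0],
    [[0.05, 0, 0.13], [0, 0, 0.015], 0],
    [[0.05, 0, 0.13], [0, 0, 0.015], 0],
    [[0.05, 0, 0.13], [0, 0, 0.015], 0]
  ]
}}

```text
time_s: 3.6
tcp_pos: [0.3995, -0.3519, 0.0732]
eef_rot: [-179.9, 0.1, -169.5]
contact_force: [1.5, -0.5, 0.7]
gripper_width: 0.0875
```

Run:
```python
from h import *
wsnap('w2.png');rel([(.3976,-.352,.04,-169.7),(.3976,-.352,.02,-169.7),(.3976,-.352,.004,-169.7)])
d=np.load('pics/w2.png.npz')
for P in [(-.07,.02,.014),(-.07,-.02,.014),(.07,.02,.002),(.07,-.02,.002)]:
    c,s=np.cos(.180),np.sin(.180); print(wcam(d,d['p'],d['rot'],(.4468+P[0]*c-P[1]*s,-.3431+P[0]*s+P[1]*c,P[2])))
```

```text
now [ 0.3998 -0.3521  0.0736] [-1.7989e+02  1.4000e-01 -1.6955e+02] F [-0.02 -0.07  0.8 ] t 3.65
[0.0023, 0.0006, 0.0336] [-0.002, 0.002, 0.003]
[0.0023, 0.0006, 0.0536] [-0.002, 0.002, 0.003]
[0.0023, 0.0007, 0.0696] [-0.002, 0.002, 0.003]
[353.16060967 224.64220151]
[293.05550417 224.47945786]
[346.87881119 383.43107265]
[298.54809281 383.27256886]
```

View pics/w2.png

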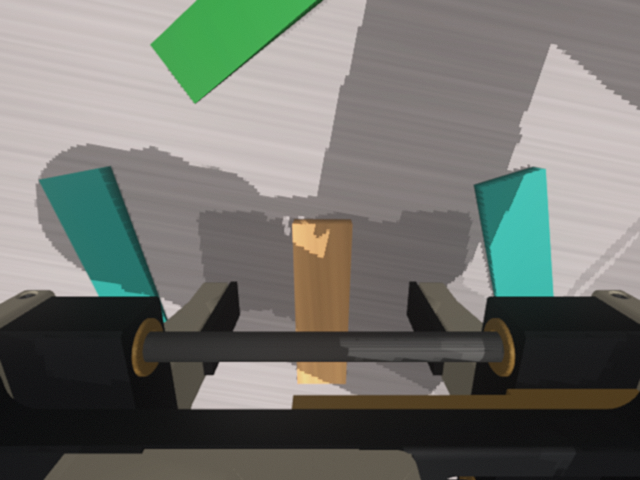

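The shim's heel edge is at (293–351, 221) with its end face visible, which confirms the heel is nearer the robot. The shim is centred between the jaws, so I'll descend and grip.

{"method": "step_arm", "body": {
  "increments": [
    [[0.002, 0, 0.03], [0, 0, 0], 0],
    [[0.002, 0, 0.055], [0, 0, 0], 0],
    [[0.002, 0, 0.068], [0, 0, 0], 0],
    [[0.002, 0, 0.069], [0, 0, 0], 0],
    [[0.002, 0, 0.069], [0, 0, 0], 0.7],
    [[0.002, 0, 0.069], [0, 0, 0], 0.7],
    [[0.002, 0, 0.069], [0, 0, 0], 0.7],
    [[0.002, 0, 0.069], [0, 0, 0], 0.7],
    [[0.002, 0, 0.069], [0, 0, 0], 0.7],
    [[0.002, 0, 0.069], [0, 0, 0], 0.7]
  ],
  "force": 25
}}

```text
time_s: 4.65
tcp_pos: [0.3962, -0.3525, 0.0028]
eef_rot: [-180.0, 0.0, -169.6]
contact_force: [-0.7, -0.1, -0.1]
gripper_width: 0.0449
```

Run:
```python
from h import *
st()
```

```text
p [ 0.3962 -0.3525  0.0028] rot [-1.7999e+02  2.0000e-02 -1.6964e+02] F [-0.73 -0.08 -0.07] M [ 0.01 -0.18 -0.  ] w 0.0449 j [-20.4  21.8 -32.5   0.  -35.7 -59.2] t 4.65
```

{"method": "step_arm", "body": {
  "increments": [
    [[0, 0, 0], [0, 0, 0], 0.7],
    [[0, 0, 0], [0, 0, 0], 0.7],
    [[0, 0, 0], [0, 0, 0], 0.7],
    [[0, 0, -0.02], [0, 0, 0], 0.7],
    [[0, 0, -0.05], [0, 0, 0], 0.7],
    [[0, 0, -0.06], [0, 0, 0], 0.7],
    [[0, 0, -0.06], [0, 0, 0], 0.7]
  ]
}}

```text
time_s: 5.35
tcp_pos: [0.3971, -0.3528, 0.0639]
eef_rot: [-179.9, 0.2, -169.6]
contact_force: [1.1, -0.6, -0.8]
gripper_width: 0.0397
```

Run:
```python
from h import *
st();wsnap('w3.png')
rel([(.402,-.31,.06,-171),(.408,-.265,.06,-172),(.414,-.22,.06,-174),(.42,-.175,.06,-176),(.425,-.13,.06,-177.5),(.427,-.0925,.06,-177.5)])
```

```text
p [ 0.3971 -0.3528  0.0639] rot [-1.7990e+02  1.5000e-01 -1.6964e+02] F [ 1.08 -0.6  -0.76] M [ 0.05 -0.16 -0.01] w 0.0397 j [-20.4  16.6 -29.4   0.  -43.8 -59.2] t 5.35
now [ 0.3963 -0.3524  0.0627] [-1.7998e+02  7.0000e-02 -1.6966e+02] F [-0.47  0.06 -0.69] t 5.4
[-0.0132, 0.0407, 0.0027] [-0.0, 0.001, 0.023]
[-0.0272, 0.0838, 0.0027] [-0.0, 0.001, 0.041]
[-0.0411, 0.127, 0.0027] [-0.0, 0.001, 0.076]
[-0.0551, 0.1702, 0.0027] [-0.0, 0.001, 0.111]
[-0.0681, 0.2136, 0.0027] [-0.0, 0.001, 0.137]
[-0.0768, 0.2501, 0.0027] [-0.0, 0.001, 0.137]
```

View pics/w3.png

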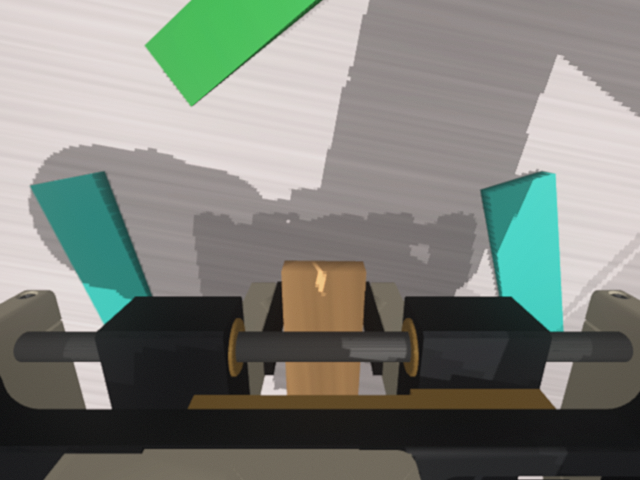

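The shim is held, with its heel at (283–365, 262) between the pads. I'll carry it to a point in front of the foot.

{"method": "step_arm", "body": {
  "increments": [
    [[-0.013, 0.041, 0], [0, 0, 0.023], 0.7],
    [[-0.027, 0.084, 0], [0, 0, 0.04], 0.7],
    [[-0.041, 0.127, 0], [0, 0, 0.075], 0.7],
    [[-0.055, 0.17, 0], [0, 0, 0.11], 0.7],
    [[-0.068, 0.214, 0], [0, 0, 0.137], 0.7],
    [[-0.077, 0.25, 0], [0, 0, 0.137], 0.7],
    [[-0.077, 0.25, 0], [0, 0, 0.137], 0.7],
    [[-0.077, 0.25, 0], [0, 0, 0.137], 0.7]
  ]
}}

```text
time_s: 6.2
tcp_pos: [0.4263, -0.0919, 0.0616]
eef_rot: [-180.0, -0.1, -177.3]
contact_force: [0.2, -0.2, -0.2]
gripper_width: 0.0396
```

Run:
```python
from h import *
st();wsnap('w4.png'); d=snap('top','top4.png'); t=d['color'][:,:,::-1]
cv2.imwrite('pics/c5.png',cv2.resize(t[150:300,270:430],None,fx=4,fy=4,interpolation=cv2.INTER_CUBIC))
d=snap('scene','scene4.png'); t=d['color'][:,:,::-1]
cv2.imwrite('pics/c6.png',cv2.resize(t[200:350,200:380],None,fx=4,fy=4,interpolation=cv2.INTER_CUBIC))
```

```text
p [ 0.4263 -0.0919  0.0616] rot [-1.7999e+02 -1.1000e-01 -1.7734e+02] F [ 0.21 -0.22 -0.16] M [-0.01 -0.15  0.  ] w 0.0396 j [  13.9    8.8  -40.9   -0.   -40.4 -101.2] t 6.2
```

View pics/w4.png

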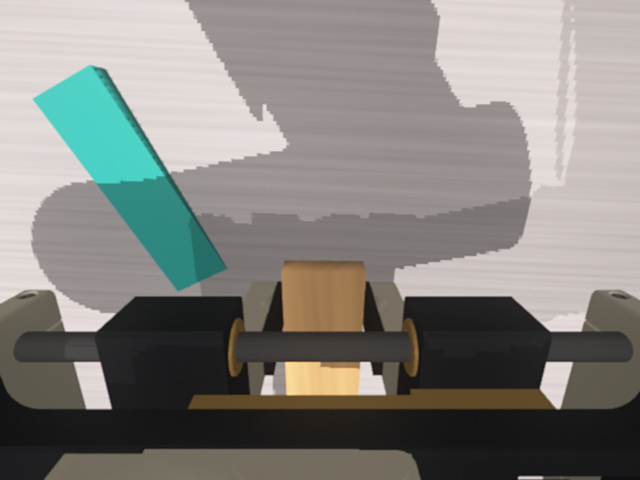

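View pics/c5.png

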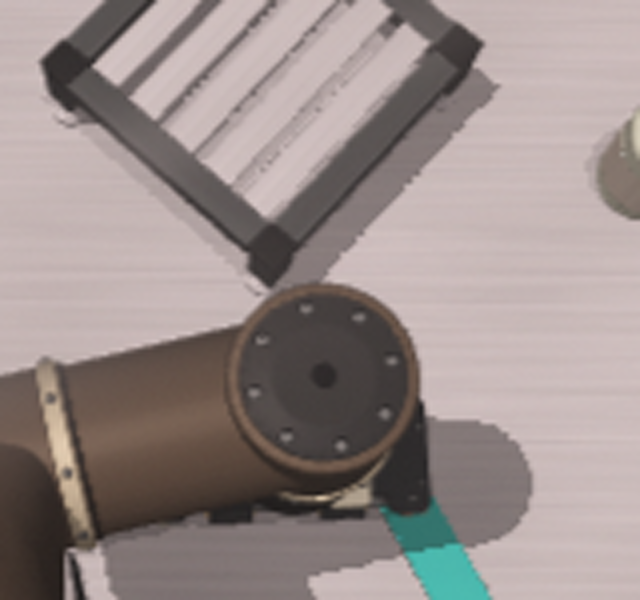

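View pics/c6.png

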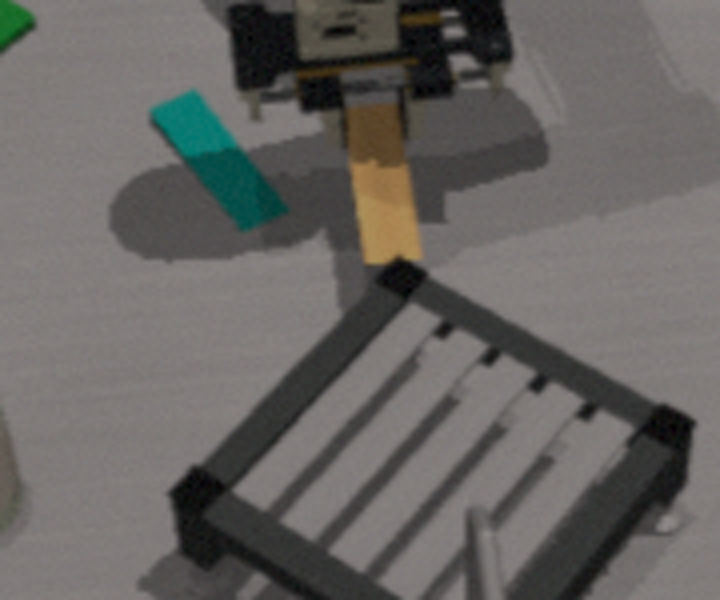

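```bash
python3 - <<'E'
from h import *
d=np.load('pics/w4.png.npz')
for uv in [(225,268),(180,290)]: print(wcam(d,d['p'],d['rot'],uv=uv,z=.008))
s=dict(np.load('pics/scene4.png.npz')); t=dict(np.load('pics/top4.png.npz'))
print(ray(s,300.5,269.25,.1),ray(t,270+271/4,150+255/4,.1))
for q in [(197,487),(670,425)]: print(ray(s,q[0]/4+200,q[1]/4+200,.1))
for q in [(67,62),(463,45)]: print(ray(t,q[0]/4+270,q[1]/4+150,.1))
E
python3 - <<'E'
import cv2,numpy as np
s=cv2.imread('pics/scene0.png');t=cv2.imread('pics/top0.png')
a=cv2.resize(s[255:295,280:320],None,fx=10,fy=10,interpolation=cv2.INTER_CUBIC);b=cv2.resize(t[195:235,318:358],None,fx=10,fy=10,interpolation=cv2.INTER_CUBIC)
cv2.imwrite('pics/c7.png',np.hstack([a,b]))
E
```

```text
[ 0.43614907 -0.15745982  0.008     ]
[ 0.45411442 -0.18926776  0.008     ]
[ 0.59752828 -0.08638813  0.1       ] [ 0.58433995 -0.08596422  0.1       ]
[ 0.75014599 -0.22667664  0.1       ]
[0.73626311 0.06985293 0.1       ]
[0.73140734 0.06682074 0.1       ]
[ 0.74740372 -0.22996655  0.1       ]
```

View pics/c7.png

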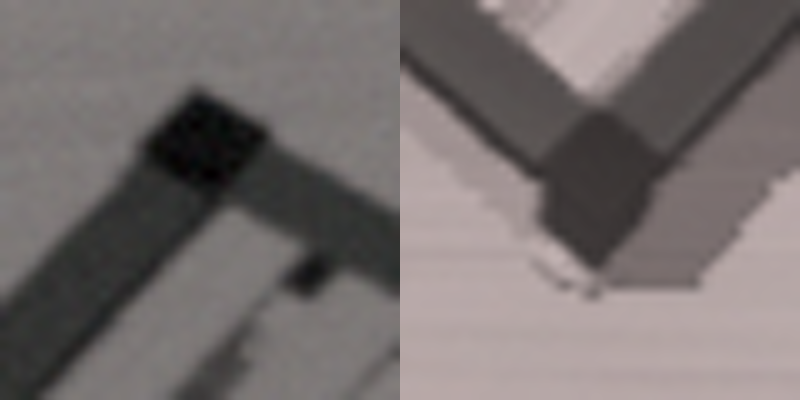

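{"method": "step_arm", "body": {
  "increments": [
    [[0, 0, 0.03], [0, 0, 0], 0.7],
    [[0, 0, 0.05], [0, 0, 0], 0.7],
    [[0, 0, 0.057], [0, 0, 0], 0.7],
    [[0, 0, 0.0585], [0, 0, 0], 0.7],
    [[0, 0, 0.0585], [0, 0, 0], 0.7],
    [[0, 0, 0.0585], [0, 0, 0], 0.45],
    [[0, 0, 0.0585], [0, 0, 0], 0.45],
    [[0, 0, 0.0585], [0, 0, 0], 0.45],
    [[0, 0, 0.0585], [0, 0, 0], 0.45]
  ]
}}

```text
time_s: 7.25
tcp_pos: [0.4272, -0.0925, 0.0045]
eef_rot: [180.0, 0.1, -177.5]
contact_force: [-0.1, -0.2, -0.2]
gripper_width: 0.0479
```

Run:
```python
from h import *
st();wsnap('w5.png'); 
d=snap('scene','scene5.png'); t=d['color'][:,:,::-1]
cv2.imwrite('pics/c8.png',cv2.resize(t[200:290,240:360],None,fx=6,fy=6,interpolation=cv2.INTER_CUBIC))
```

```text
p [ 0.4272 -0.0925  0.0045] rot [ 1.7999e+02  5.0000e-02 -1.7748e+02] F [-0.15 -0.19 -0.2 ] M [ 0.09 -0.17 -0.02] w 0.0479 j [  13.8   14.9  -44.2    0.   -30.9 -101.3] t 7.25
```

View pics/c8.png

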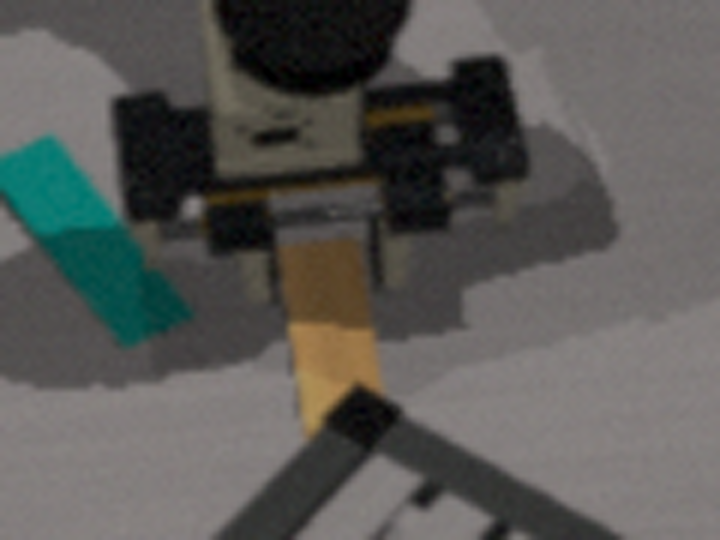

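View pics/w5.png

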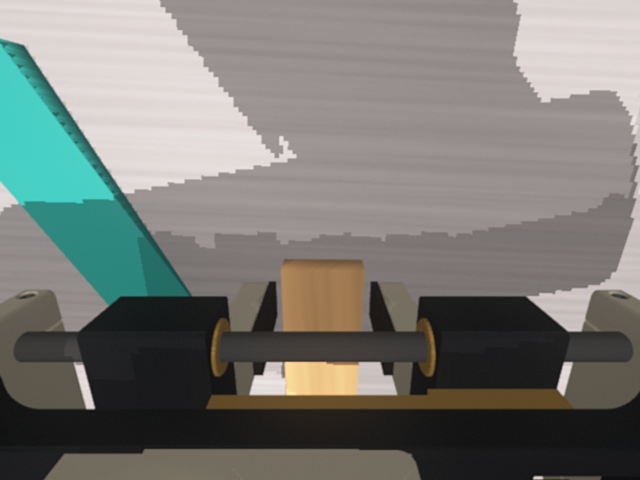

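{"method": "step_arm", "body": {
  "increments": [
    [[0, 0, 0.001], [0, 0, 0], 0.6],
    [[0, 0, 0.001], [0, 0, 0], 0.6],
    [[0, 0, 0.001], [0, 0, 0], 0.6],
    [[0, 0, 0.001], [0, 0, 0], 0.6],
    [[-0.015, 0, 0.001], [0, 0, 0], 0.6],
    [[-0.03, 0, 0.001], [0, 0, 0], 0.6],
    [[-0.04, 0, 0.001], [0, 0, 0], 0.6],
    [[-0.045, 0, 0.001], [0, 0, 0], 0.6],
    [[-0.05, 0, 0.001], [0, 0, 0], 0.6],
    [[-0.05, 0, 0.001], [0, 0, 0], 0.6]
  ],
  "force": 30
}}

```text
time_s: 8.35
tcp_pos: [0.4773, -0.0904, 0.0029]
eef_rot: [-180.0, -0.0, -177.5]
contact_force: [-0.2, -1.2, -0.1]
gripper_width: 0.0397
```

Run:
```python
from h import *
st();
d=snap('scene','scene6.png'); t=d['color'][:,:,::-1]
cv2.imwrite('pics/c9.png',cv2.resize(t[200:300,240:360],None,fx=6,fy=6,interpolation=cv2.INTER_CUBIC)); st();snap('top','top6.png');st()
```

```text
p [ 0.4773 -0.0904  0.0029] rot [-180.     -0.   -177.49] F [-0.17 -1.23 -0.08] M [ 0.05 -0.18  0.06] w 0.0397 j [  12.5   18.6  -38.1    0.   -33.2 -100. ] t 8.35
p [ 0.4768 -0.0904  0.0029] rot [ 1.800e+02 -1.000e-02 -1.775e+02] F [ 1.72 -0.46 -0.88] M [ 0.03 -0.21  0.05] w 0.0398 j [  12.5   18.6  -38.2   -0.   -33.2 -100. ] t 8.4
p [ 0.4766 -0.0905  0.0029] rot [ 1.800e+02 -2.000e-02 -1.775e+02] F [-0.68  0.22 -0.98] M [ 0.06 -0.18  0.01] w 0.0395 j [  12.5   18.6  -38.2   -0.   -33.2 -100. ] t 8.45
```

View pics/c9.png

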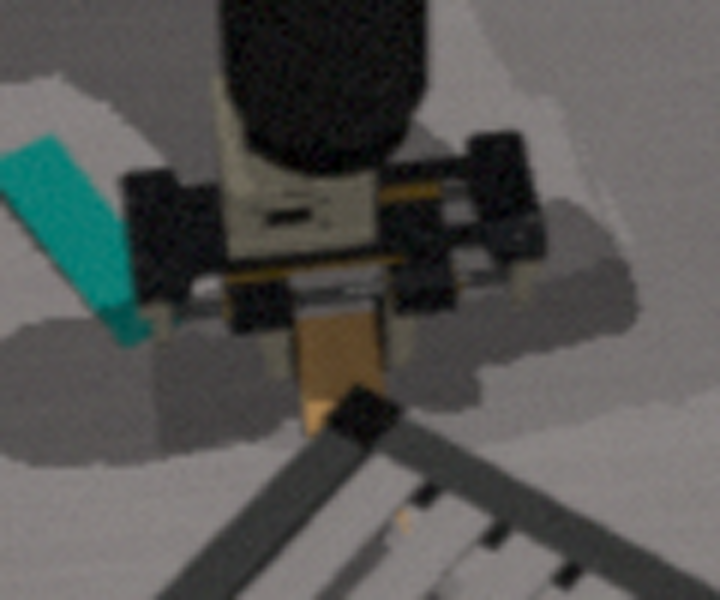

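Run:
```python
from h import *
s=dict(np.load('pics/scene6.png.npz')); print(ray(s,307.5,286.3,.002))
```

```text
[ 0.58063897 -0.06698708  0.002     ]
```

{"method": "step_arm", "body": {
  "increments": [
    [[-0.002, 0, 0], [0, 0, 0], 0.6],
    [[-0.004, 0, 0], [0, 0, 0], 0.6],
    [[-0.006, 0, 0], [0, 0, 0], 0.6],
    [[-0.006, 0, 0], [0, 0, 0], 0.6],
    [[-0.006, 0, 0], [0, 0, 0], 0.6]
  ]
}}

```text
time_s: 8.95
tcp_pos: [0.4829, -0.0902, 0.003]
eef_rot: [-180.0, -0.0, -177.5]
contact_force: [-0.1, 0.3, -0.5]
gripper_width: 0.0394
```

{"method": "step_arm", "body": {
  "increments": [
    [[-0.002, 0, 0], [0, 0, 0], 0.6],
    [[-0.003, 0, 0], [0, 0, 0], 0.6],
    [[-0.004, 0, 0], [0, 0, 0], 0.6],
    [[-0.005, 0, 0], [0, 0, 0], 0.6],
    [[-0.005, 0, 0], [0, 0, 0], 0.6]
  ]
}}

```text
time_s: 9.45
tcp_pos: [0.4881, -0.09, 0.0031]
eef_rot: [-180.0, 0.0, -177.5]
contact_force: [0.6, 0.2, -0.5]
gripper_width: 0.0399
```

{"method": "step_arm", "body": {
  "increments": [
    [[-0.001, 0, 0], [0, 0, 0], 0.6],
    [[-0.002, 0, 0], [0, 0, 0], 0.6],
    [[-0.003, 0, 0], [0, 0, 0], 0.6],
    [[-0.003, 0, 0], [0, 0, 0], 0.6]
  ]
}}

```text
time_s: 9.85
tcp_pos: [0.4911, -0.0898, 0.0031]
eef_rot: [-180.0, 0.0, -177.5]
contact_force: [-0.5, 0.0, -0.1]
gripper_width: 0.0397
```

{"method": "step_arm", "body": {
  "increments": [
    [[-0.001, 0, 0], [0, 0, 0], 0.6],
    [[-0.002, 0, 0], [0, 0, 0], 0.6],
    [[-0.003, 0, 0], [0, 0, 0], 0.6],
    [[-0.003, 0, 0], [0, 0, 0], 0.6]
  ]
}}

```text
time_s: 10.25
tcp_pos: [0.4941, -0.0897, 0.0031]
eef_rot: [-180.0, 0.0, -177.5]
contact_force: [1.3, -0.6, -0.9]
gripper_width: 0.0395
```

{"method": "step_arm", "body": {
  "increments": [
    [[-0.001, 0, 0], [0, 0, 0], 0.6],
    [[-0.002, 0, 0], [0, 0, 0], 0.6],
    [[-0.002, 0, 0], [0, 0, 0], 0.6]
  ]
}}

```text
time_s: 10.55
tcp_pos: [0.4961, -0.0896, 0.0031]
eef_rot: [-180.0, 0.0, -177.5]
contact_force: [-1.3, -0.3, -0.8]
gripper_width: 0.0396
```

{"method": "step_arm", "body": {
  "increments": [
    [[-0.001, 0, 0], [0, 0, 0], 0.6],
    [[-0.002, 0, 0], [0, 0, 0], 0.6],
    [[-0.002, 0, 0], [0, 0, 0], 0.6]
  ]
}}

```text
time_s: 10.85
tcp_pos: [0.4981, -0.0895, 0.0031]
eef_rot: [-180.0, 0.0, -177.5]
contact_force: [-0.3, -0.3, -0.2]
gripper_width: 0.0394
```

{"method": "step_arm", "body": {
  "increments": [
    [[-0.001, 0, 0], [0, 0, 0], 0.6],
    [[-0.002, 0, 0], [0, 0, 0], 0.6],
    [[-0.002, 0, 0], [0, 0, 0], 0.6]
  ]
}}

```text
time_s: 11.15
tcp_pos: [0.5001, -0.0894, 0.0031]
eef_rot: [180.0, 0.0, -177.5]
contact_force: [-0.9, 0.3, 0.0]
gripper_width: 0.0398
```

{"method": "step_arm", "body": {
  "increments": [
    [[-0.001, 0, 0], [0, 0, 0], 0.6],
    [[-0.002, 0, 0], [0, 0, 0], 0.6],
    [[-0.002, 0, 0], [0, 0, 0], 0.6]
  ]
}}

```text
time_s: 11.45
tcp_pos: [0.5021, -0.0893, 0.0031]
eef_rot: [-180.0, 0.0, -177.5]
contact_force: [0.1, -0.2, -0.2]
gripper_width: 0.0395
```

{"method": "step_arm", "body": {
  "increments": [
    [[-0.001, 0, 0], [0, 0, 0], 0.6],
    [[-0.002, 0, 0], [0, 0, 0], 0.6],
    [[-0.002, 0, 0], [0, 0, 0], 0.6]
  ]
}}

```text
time_s: 11.75
tcp_pos: [0.5041, -0.0892, 0.0031]
eef_rot: [-180.0, 0.0, -177.5]
contact_force: [0.1, 0.1, -1.0]
gripper_width: 0.0395
```

{"method": "step_arm", "body": {
  "increments": [
    [[-0.001, 0, 0], [0, 0, 0], 0.6],
    [[-0.002, 0, 0], [0, 0, 0], 0.6],
    [[-0.002, 0, 0], [0, 0, 0], 0.6]
  ]
}}

```text
time_s: 12.05
tcp_pos: [0.5061, -0.0891, 0.0031]
eef_rot: [-180.0, 0.0, -177.5]
contact_force: [0.7, -0.6, -1.4]
gripper_width: 0.0397
```

{"method": "step_arm", "body": {
  "increments": [
    [[-0.001, 0, 0], [0, 0, 0], 0.6],
    [[-0.002, 0, 0], [0, 0, 0], 0.6],
    [[-0.002, 0, 0], [0, 0, 0], 0.6]
  ]
}}

```text
time_s: 12.35
tcp_pos: [0.5081, -0.0891, 0.0031]
eef_rot: [-180.0, 0.0, -177.5]
contact_force: [1.3, -0.6, -1.3]
gripper_width: 0.0397
```

{"method": "step_arm", "body": {
  "increments": [
    [[-0.001, 0, 0], [0, 0, 0], 0.6],
    [[-0.002, 0, 0], [0, 0, 0], 0.6],
    [[-0.002, 0, 0], [0, 0, 0], 0.6]
  ]
}}

```text
time_s: 12.65
tcp_pos: [0.5101, -0.089, 0.0031]
eef_rot: [-180.0, 0.0, -177.5]
contact_force: [-0.5, -0.3, -1.2]
gripper_width: 0.0395
```

{"method": "step_arm", "body": {
  "increments": [
    [[-0.001, 0, 0], [0, 0, 0], 0.6],
    [[-0.002, 0, 0], [0, 0, 0], 0.6],
    [[-0.002, 0, 0], [0, 0, 0], 0.6]
  ]
}}

```text
time_s: 12.95
tcp_pos: [0.5121, -0.0889, 0.0031]
eef_rot: [-180.0, 0.0, -177.5]
contact_force: [-0.3, 0.3, -1.2]
gripper_width: 0.0396
```

{"method": "step_arm", "body": {
  "increments": [
    [[-0.001, 0, 0], [0, 0, 0], 0.6],
    [[-0.002, 0, 0], [0, 0, 0], 0.6],
    [[-0.002, 0, 0], [0, 0, 0], 0.6]
  ]
}}

```text
time_s: 13.25
tcp_pos: [0.5141, -0.0888, 0.0031]
eef_rot: [-180.0, 0.0, -177.5]
contact_force: [0.8, 0.3, 0.4]
gripper_width: 0.0394
```

{"method": "step_arm", "body": {
  "increments": [
    [[-0.001, 0, 0], [0, 0, 0], 0.6],
    [[-0.002, 0, 0], [0, 0, 0], 0.6],
    [[-0.002, 0, 0], [0, 0, 0], 0.6]
  ]
}}

```text
time_s: 13.55
tcp_pos: [0.5158, -0.0888, 0.003]
eef_rot: [-180.0, -0.0, -177.5]
contact_force: [-0.7, -1.1, -0.4]
gripper_width: 0.0395
```

Run:
```python
from h import *
st();
d=snap('scene','scene7.png'); t=d['color'][:,:,::-1]
cv2.imwrite('pics/c10.png',cv2.resize(t[220:320,250:370],None,fx=6,fy=6,interpolation=cv2.INTER_CUBIC)); st()
```

```text
p [ 0.5158 -0.0888  0.003 ] rot [-1.800e+02 -1.000e-02 -1.775e+02] F [-0.69 -1.11 -0.41] M [-0.01 -0.08 -0.02] w 0.0395 j [ 11.7  21.3 -33.3  -0.  -35.4 -99.2] t 13.55
p [ 0.5159 -0.0888  0.003 ] rot [-180.     -0.   -177.49] F [-0.67 -0.36  0.07] M [-0.   -0.12 -0.02] w 0.0398 j [ 11.7  21.3 -33.3  -0.  -35.4 -99.2] t 13.6
```

View pics/c10.png

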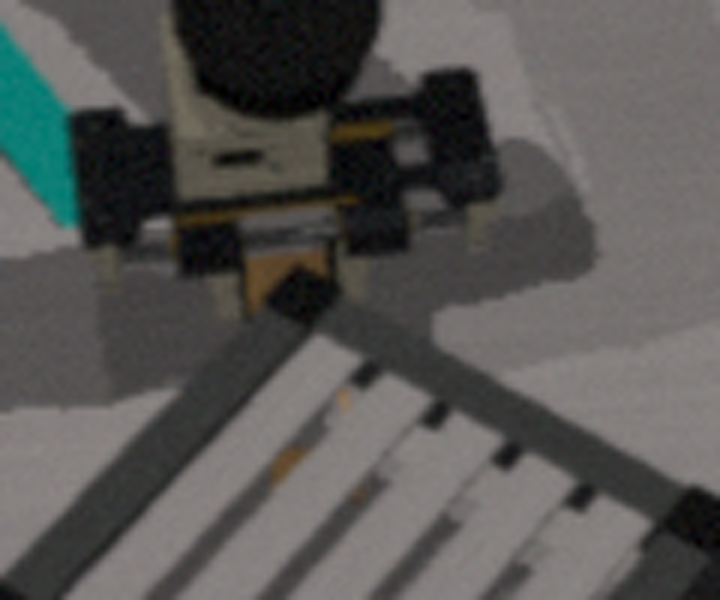

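Pieces of the shim show through the slats at (345,400), (288,465) and (355,492), so it is passing under the corner as planned. A small lag suggests first contact, so I'll go on in finer steps.

{"method": "step_arm", "body": {
  "increments": [
    [[-0.001, 0, 0], [0, 0, 0], 0.6],
    [[-0.001, 0, 0], [0, 0, 0], 0.6],
    [[-0.001, 0, 0], [0, 0, 0], 0.6]
  ]
}}

```text
time_s: 13.9
tcp_pos: [0.5167, -0.0887, 0.003]
eef_rot: [180.0, -0.0, -177.5]
contact_force: [-1.0, -0.2, -0.8]
gripper_width: 0.0395
```

{"method": "step_arm", "body": {
  "increments": [
    [[-0.001, 0, 0], [0, 0, 0], 0.6],
    [[-0.001, 0, 0], [0, 0, 0], 0.6],
    [[-0.001, 0, 0], [0, 0, 0], 0.6]
  ]
}}

```text
time_s: 14.2
tcp_pos: [0.5175, -0.0887, 0.0029]
eef_rot: [-180.0, -0.0, -177.5]
contact_force: [-1.5, 0.3, -0.6]
gripper_width: 0.0398
```

{"method": "step_arm", "body": {
  "increments": [
    [[-0.001, 0, 0], [0, 0, 0], 0.6],
    [[-0.001, 0, 0], [0, 0, 0], 0.6],
    [[-0.001, 0, 0], [0, 0, 0], 0.6]
  ]
}}

```text
time_s: 14.5
tcp_pos: [0.5185, -0.0887, 0.0029]
eef_rot: [-180.0, -0.0, -177.5]
contact_force: [-2.9, 0.6, -1.9]
gripper_width: 0.0397
```

{"method": "step_arm", "body": {
  "increments": [
    [[-0.001, 0, 0], [0, 0, 0], 0.6],
    [[-0.001, 0, 0], [0, 0, 0], 0.6],
    [[-0.001, 0, 0], [0, 0, 0], 0.6]
  ]
}}

```text
time_s: 14.8
tcp_pos: [0.5193, -0.0886, 0.0029]
eef_rot: [-180.0, -0.1, -177.5]
contact_force: [-4.5, -0.3, -0.6]
gripper_width: 0.0393
```

{"method": "step_arm", "body": {
  "increments": [
    [[0, 0, 0], [0, 0, 0], 0.6]
  ]
}}

```text
time_s: 14.9
tcp_pos: [0.5194, -0.0887, 0.0029]
eef_rot: [-180.0, -0.0, -177.5]
contact_force: [-4.8, -0.6, 0.1]
gripper_width: 0.0395
```

{"method": "step_arm", "body": {
  "increments": [
    [[0, 0, 0], [0, 0, 0], 0.6]
  ]
}}

```text
time_s: 15.0
tcp_pos: [0.5195, -0.0886, 0.0029]
eef_rot: [-180.0, -0.0, -177.5]
contact_force: [-4.6, -0.5, -0.9]
gripper_width: 0.0394
```

{"method": "step_arm", "body": {
  "increments": [
    [[-0.001, 0, 0], [0, 0, 0], 0.6],
    [[-0.001, 0, 0], [0, 0, 0], 0.6],
    [[-0.001, 0, 0], [0, 0, 0], 0.6]
  ]
}}

```text
time_s: 15.3
tcp_pos: [0.5202, -0.0886, 0.0029]
eef_rot: [-180.0, -0.1, -177.5]
contact_force: [-5.3, 0.1, -0.7]
gripper_width: 0.0398
```

{"method": "step_arm", "body": {
  "increments": [
    [[0, 0, 0], [0, 0, 0], 0.6]
  ]
}}

```text
time_s: 15.4
tcp_pos: [0.5203, -0.0886, 0.0029]
eef_rot: [-180.0, -0.1, -177.5]
contact_force: [-5.2, 0.7, -0.6]
gripper_width: 0.0397
```

{"method": "step_arm", "body": {
  "increments": [
    [[0, 0, 0], [0, 0, 0], 0.6]
  ]
}}

```text
time_s: 15.5
tcp_pos: [0.5203, -0.0886, 0.0029]
eef_rot: [-180.0, -0.1, -177.5]
contact_force: [-5.6, 0.8, -0.2]
gripper_width: 0.0396
```

{"method": "step_arm", "body": {
  "increments": [
    [[-0.001, 0, 0], [0, 0, 0], 0.6],
    [[-0.001, 0, 0], [0, 0, 0], 0.6],
    [[-0.001, 0, 0], [0, 0, 0], 0.6]
  ]
}}

```text
time_s: 15.8
tcp_pos: [0.5205, -0.0887, 0.0029]
eef_rot: [-180.0, -0.1, -177.5]
contact_force: [-8.0, 1.0, 1.8]
gripper_width: 0.0393
```

{"method": "step_arm", "body": {
  "increments": [
    [[0, 0, 0], [0, 0, 0], 0.6]
  ]
}}

```text
time_s: 15.9
tcp_pos: [0.5205, -0.0887, 0.0029]
eef_rot: [-180.0, -0.1, -177.5]
contact_force: [-7.9, 0.8, 2.0]
gripper_width: 0.0392
```

Run:
```python
from h import *
st();
d=snap('scene','scene8.png'); st(); snap('top','top8.png'); st()
R=[ (cv2.imread('pics/%s0.png'%n)) for n in('scene','top')]
a=R[0][230:380,230:380];b=cv2.imread('pics/scene8.png')[230:380,230:380]
# stand shift estimate on the far part of the stand
for n,(y0,y1,x0,x1) in (('scene',(290,375,245,375)),('top',(110,195,280,392))):
    A=cv2.cvtColor(cv2.imread('pics/%s0.png'%n),6)[y0:y1,x0:x1].astype(np.float32);B=cv2.cvtColor(cv2.imread('pics/%s8.png'%n),6)[y0:y1,x0:x1].astype(np.float32)
    print(n,cv2.phaseCorrelate(A,B,cv2.createHanningWindow(A.shape[::-1],cv2.CV_32F)))
```

```text
p [ 0.5205 -0.0887  0.0029] rot [-1.7999e+02 -1.4000e-01 -1.7751e+02] F [-7.86  0.78  1.97] M [0.2  2.72 0.  ] w 0.0392 j [ 11.6  21.7 -32.6  -0.  -35.8 -99.1] t 15.9
p [ 0.5205 -0.0886  0.0029] rot [-1.7999e+02 -1.4000e-01 -1.7751e+02] F [-7.82  0.35  1.86] M [ 0.23  2.73 -0.  ] w 0.0399 j [ 11.6  21.7 -32.6  -0.  -35.8 -99.1] t 15.95
p [ 0.5204 -0.0886  0.0028] rot [-1.7999e+02 -1.4000e-01 -1.7751e+02] F [-7.84  0.19  2.56] M [0.22 2.73 0.03] w 0.0395 j [ 11.6  21.7 -32.6  -0.  -35.8 -99.1] t 16.0
scene ((0.5239922206761065, 0.019967428043109692), 1.0224398276246625)
top ((-0.0489148444664238, -0.030662399256982553), 0.9256817731150875)
```

Run:
```python
from h import *
t=cv2.imread('pics/scene8.png');cv2.imwrite('pics/c11.png',cv2.resize(t[220:300,250:350],None,fx=8,fy=7.5,interpolation=cv2.INTER_CUBIC))
t=cv2.imread('pics/top8.png');cv2.imwrite('pics/c12.png',cv2.resize(t[180:260,290:390],None,fx=8,fy=7.5,interpolation=cv2.INTER_CUBIC))
```

```text
(no output)
```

View pics/c11.png

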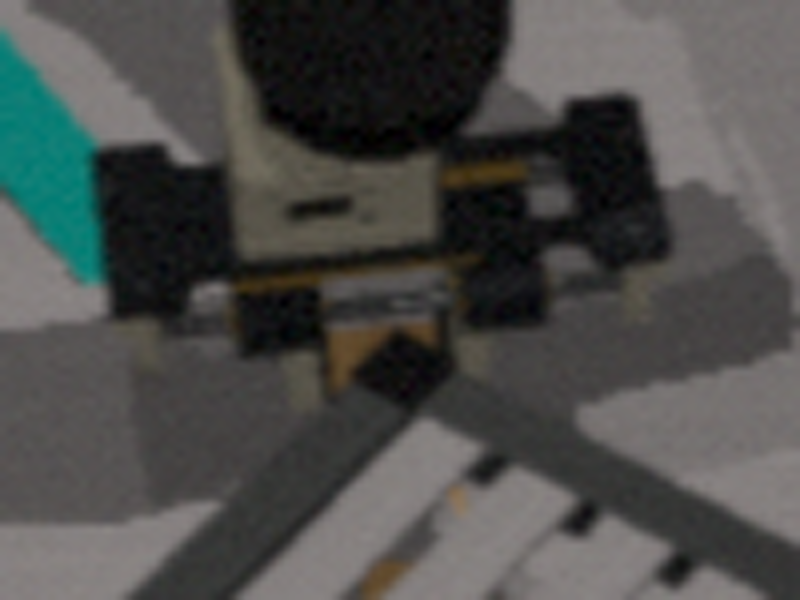

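View pics/c12.png

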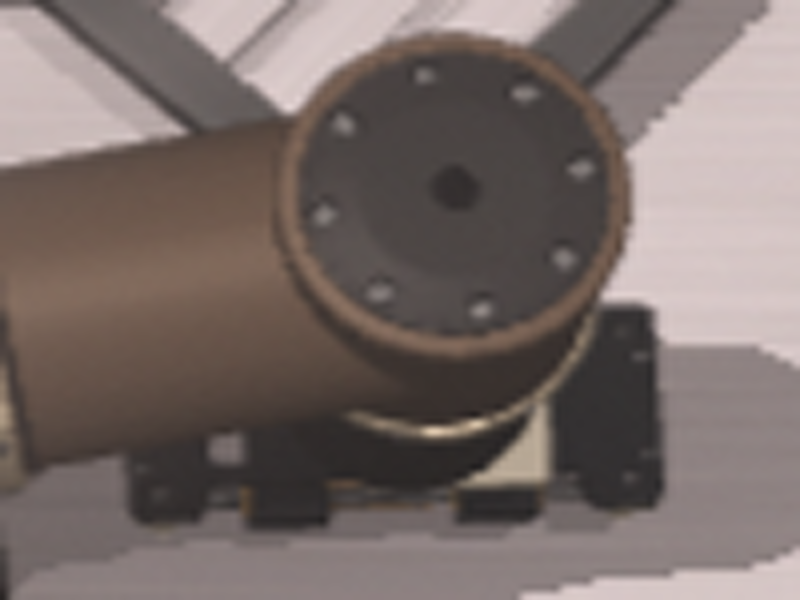

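Drag is about 7.9 N, which is within the snug range. Phase correlation of the stand region shows no noticeable shift. I'll release now.

{"method": "step_arm", "body": {
  "increments": [
    [[0, 0, 0], [0, 0, 0], 0.35],
    [[0, 0, 0], [0, 0, 0], 0.35],
    [[0, 0, 0], [0, 0, 0], 0.35],
    [[0, 0, 0], [0, 0, 0], 0.35],
    [[0, 0, 0], [0, 0, 0], 0.35]
  ]
}}

```text
time_s: 16.5
tcp_pos: [0.5224, -0.0884, 0.0033]
eef_rot: [180.0, 0.1, -177.5]
contact_force: [-0.6, -0.2, 0.3]
gripper_width: 0.0568
```

Run:
```python
from h import *
st();wsnap('w9.png')
```

```text
p [ 0.5224 -0.0884  0.0033] rot [ 1.7999e+02  6.0000e-02 -1.7748e+02] F [-0.64 -0.24  0.34] M [ 0.03 -0.18  0.03] w 0.0568 j [ 11.6  21.7 -32.5   0.  -35.7 -99.1] t 16.5
```

View pics/w9.png

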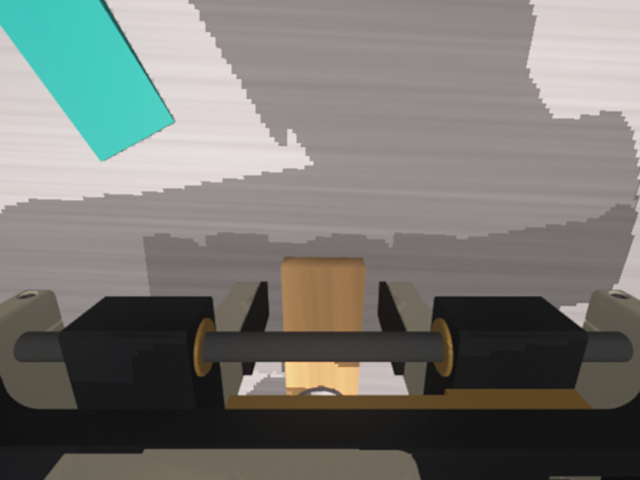

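The shim stayed put: its heel is at (283–365, 258) with the jaws clear on both sides, and the round pad is visible on its centre line at (322,392). The force is back to zero. Next I'll back off, rise, close the fingers and move over the cap.

{"method": "step_arm", "body": {
  "increments": [
    [[0.015, 0, 0], [0, 0, 0], 0.3],
    [[0.03, 0, 0], [0, 0, 0], 0.3],
    [[0.035, 0, -0.03], [0, 0, 0], 0.3],
    [[0.035, 0, -0.08], [0, 0, 0], 1.0],
    [[0.035, 0, -0.13], [0, 0, 0], 1.0],
    [[0.02, 0, -0.15], [0, 0, 0], 1.0],
    [[-0.02, 0, -0.15], [0, 0, 0], 1.0],
    [[-0.05, 0, -0.15], [0, 0, 0], 1.0],
    [[-0.05, 0, -0.15], [0, 0, 0], 1.0],
    [[-0.05, 0, -0.15], [0, 0, 0], 1.0]
  ]
}}

```text
time_s: 17.55
tcp_pos: [0.5717, -0.0863, 0.1524]
eef_rot: [180.0, -0.1, -177.5]
contact_force: [-1.0, -0.0, -0.4]
gripper_width: 0.0108
```

Run:
```python
from h import *
st();wsnap('w10.png');d=np.load('pics/w10.png.npz')
print(wcam(d,d['p'],d['rot'],(.594,-.087,.1)))
d=snap('scene','scene10.png')
cv2.imwrite('pics/c13.png',cv2.resize(d['color'][200:320,220:380,::-1],None,fx=5,fy=5,interpolation=cv2.INTER_CUBIC))
```

```text
p [ 0.5717 -0.0863  0.1524] rot [ 1.8000e+02 -7.0000e-02 -1.7751e+02] F [-1.01 -0.01 -0.45] M [ 0.08 -0.06  0.01] w 0.0108 j [ 10.8  15.  -17.6  -0.  -57.5 -98.3] t 17.55
[320.07993092 289.3153697 ]
```

View pics/w10.png

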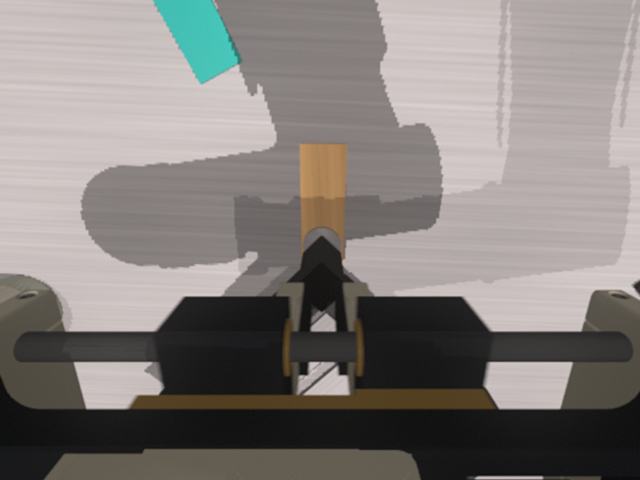

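View pics/c13.png

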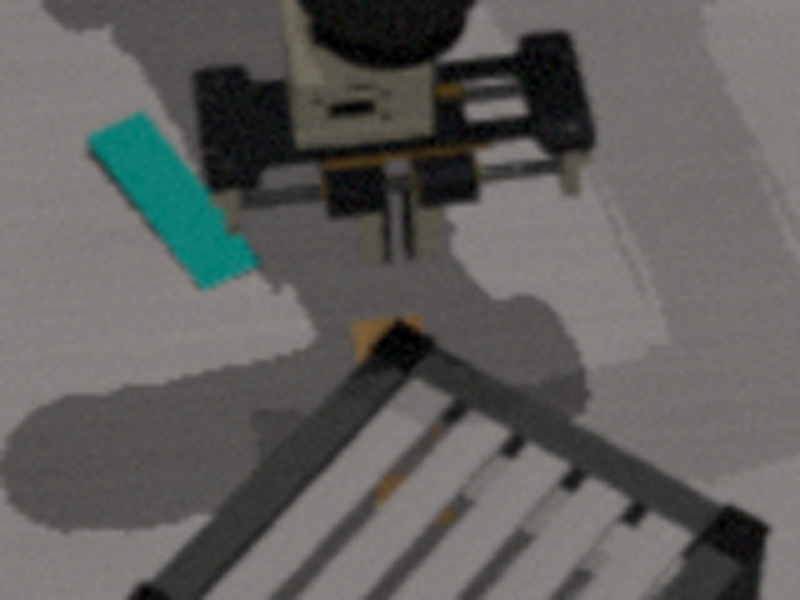

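Run:
```python
from h import *
d=np.load('pics/w10.png.npz')
for uv in [(322,236),(322,310),(298,274),(344,272)]: print(wcam(d,d['p'],d['rot'],uv=uv,z=.1))
t=cv2.imread('pics/w10.png');cv2.imwrite('pics/c14.png',cv2.resize(t[215:325,262:382],None,fx=6,fy=5,interpolation=cv2.INTER_CUBIC))
```

```text
[ 0.55552458 -0.08730546  0.1       ]
[ 0.60998328 -0.08500436  0.1       ]
[ 0.58319288 -0.10238901  0.1       ]
[ 0.5803784  -0.07138768  0.1       ]
```

View pics/c14.png

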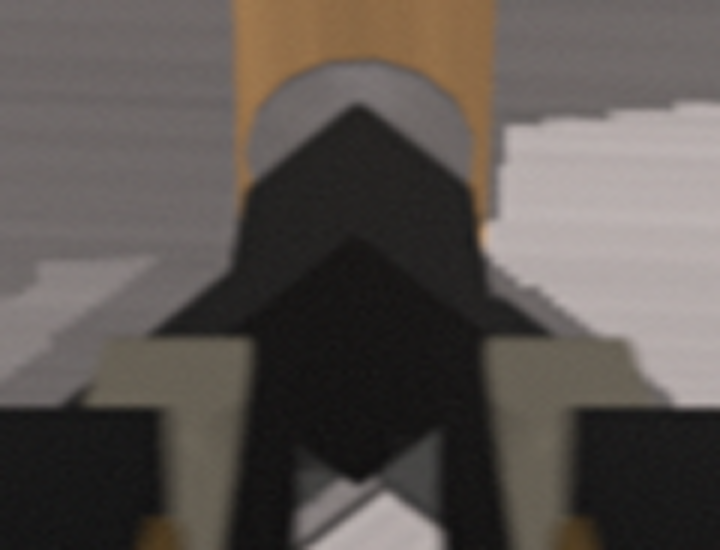

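The enlarged crop shows the pad centred across the shim. The cap's top face runs from (322,262) to (322,311), which puts its centre at about (0.593, -0.086). Next I'll descend onto it.

{"method": "step_arm", "body": {
  "increments": [
    [[-0.021, 0, 0.015], [0, 0, 0], 1.0],
    [[-0.021, 0, 0.03], [0, 0, 0], 1.0],
    [[-0.021, 0, 0.04], [0, 0, 0], 1.0],
    [[-0.021, 0, 0.046], [0, 0, 0], 1.0],
    [[-0.021, 0, 0.046], [0, 0, 0], 1.0],
    [[-0.021, 0, 0.046], [0, 0, 0], 1.0]
  ]
}}

```text
time_s: 18.25
tcp_pos: [0.5928, -0.0854, 0.1077]
eef_rot: [-180.0, 0.0, -177.5]
contact_force: [0.0, -0.1, 1.1]
gripper_width: 0.0005
```

{"method": "step_arm", "body": {
  "increments": [
    [[0, 0, 0.001], [0, 0, 0], 1.0],
    [[0, 0, 0.002], [0, 0, 0], 1.0],
    [[0, 0, 0.003], [0, 0, 0], 1.0],
    [[0, 0, 0.003], [0, 0, 0], 1.0]
  ]
}}

```text
time_s: 18.65
tcp_pos: [0.5928, -0.0854, 0.1041]
eef_rot: [180.0, 0.0, -177.5]
contact_force: [0.2, 0.2, 0.6]
gripper_width: 0.0003
```

{"method": "step_arm", "body": {
  "increments": [
    [[0, 0, 0.001], [0, 0, 0], 1.0],
    [[0, 0, 0.002], [0, 0, 0], 1.0],
    [[0, 0, 0.002], [0, 0, 0], 1.0]
  ]
}}

```text
time_s: 18.95
tcp_pos: [0.5927, -0.0854, 0.1019]
eef_rot: [-180.0, -0.0, -177.5]
contact_force: [0.1, -0.5, 0.1]
gripper_width: 0.0006
```

{"method": "step_arm", "body": {
  "increments": [
    [[0, 0, 0.001], [0, 0, 0], 1.0],
    [[0, 0, 0.002], [0, 0, 0], 1.0],
    [[0, 0, 0.002], [0, 0, 0], 1.0]
  ]
}}

```text
time_s: 19.25
tcp_pos: [0.5928, -0.0854, 0.1002]
eef_rot: [-180.0, 0.0, -177.5]
contact_force: [-0.5, 0.2, 1.4]
gripper_width: 0.0005
```

{"method": "step_arm", "body": {
  "increments": [
    [[0, 0, 0.001], [0, 0, 0], 1.0],
    [[0, 0, 0.001], [0, 0, 0], 1.0],
    [[0, 0, 0.001], [0, 0, 0], 1.0]
  ]
}}

```text
time_s: 19.55
tcp_pos: [0.5928, -0.0854, 0.1001]
eef_rot: [-180.0, 0.0, -177.5]
contact_force: [-3.8, 1.6, 9.2]
gripper_width: 0.0004
```

{"method": "step_arm", "body": {
  "increments": [
    [[0, 0, 0.0005], [0, 0, 0], 1.0],
    [[0, 0, 0.0005], [0, 0, 0], 1.0],
    [[0, 0, 0.0005], [0, 0, 0], 1.0],
    [[0, 0, 0.0005], [0, 0, 0], 1.0],
    [[0, 0, 0.0005], [0, 0, 0], 1.0]
  ]
}}

```text
time_s: 20.05
tcp_pos: [0.5929, -0.0854, 0.1]
eef_rot: [-180.0, 0.0, -177.5]
contact_force: [-4.3, 2.4, 12.9]
gripper_width: 0.0004
```

Run:
```python
from h import *
st()
```

```text
p [ 0.5929 -0.0854  0.1   ] rot [-1.7998e+02  4.0000e-02 -1.7746e+02] F [-4.34  2.4  12.93] M [0.76 1.74 0.01] w 0.0004 j [ 10.5  19.7 -18.5   0.  -51.7 -98. ] t 20.05
```

{"method": "step_arm", "body": {
  "increments": [
    [[0, 0, -0.003], [0, 0, 0], 1.0],
    [[0, 0, -0.01], [0, 0, 0], 1.0],
    [[0, 0, -0.04], [0, 0, 0], 1.0],
    [[0.03, 0, -0.08], [0, 0, 0], 1.0],
    [[0.07, 0, -0.12], [0, 0, 0], 1.0],
    [[0.11, 0, -0.15], [0, 0, 0], 1.0],
    [[0.13, 0, -0.15], [0, 0, 0], 1.0],
    [[0.13, 0, -0.15], [0, 0, 0], 1.0],
    [[0.13, 0, -0.15], [0, 0, 0], 1.0]
  ]
}}

```text
time_s: 20.95
tcp_pos: [0.4629, -0.091, 0.2493]
eef_rot: [180.0, 0.1, -177.5]
contact_force: [0.6, -0.3, 0.6]
gripper_width: 0.0
```

Run:
```python
from h import *
st();wsnap('w11.png'); d=snap('top','top11.png'); snap('scene','scene11.png')
for n,(y0,y1,x0,x1) in (('scene',(262,375,245,375)),('top',(110,205,280,392))):
    A=cv2.cvtColor(cv2.imread('pics/%s0.png'%n),6)[y0:y1,x0:x1].astype(np.float32);B=cv2.cvtColor(cv2.imread('pics/%s11.png'%n),6)[y0:y1,x0:x1].astype(np.float32)
    print(n,cv2.phaseCorrelate(A,B,cv2.createHanningWindow(A.shape[::-1],cv2.CV_32F)))
t=cv2.imread('pics/scene11.png');cv2.imwrite('pics/c15.png',cv2.resize(t[200:320,220:380],None,fx=5,fy=5,interpolation=cv2.INTER_CUBIC))
```

```text
p [ 0.4629 -0.091   0.2493] rot [ 1.7998e+02  1.1000e-01 -1.7748e+02] F [ 0.58 -0.29  0.62] M [ 0.09 -0.15  0.03] w 0.0 j [  12.9    0.   -21.9   -0.   -68.  -100.3] t 20.95
scene ((0.5670896307225917, 0.03548327005259466), 1.0394223728886358)
top ((-0.06413118700812959, -0.039962824400198826), 0.7608663339581755)
```

View pics/w11.png

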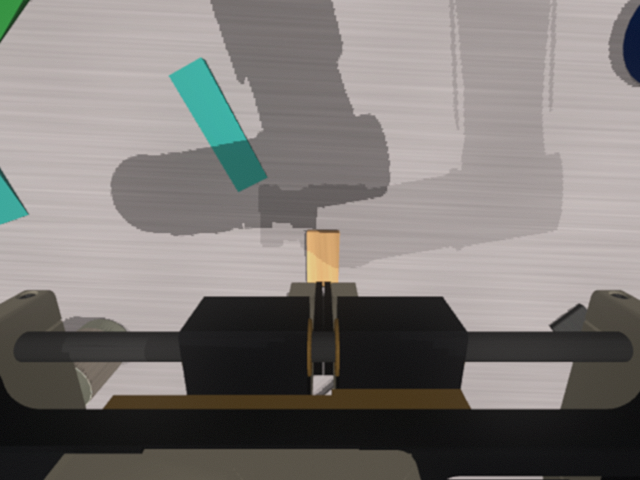

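View pics/top11.png

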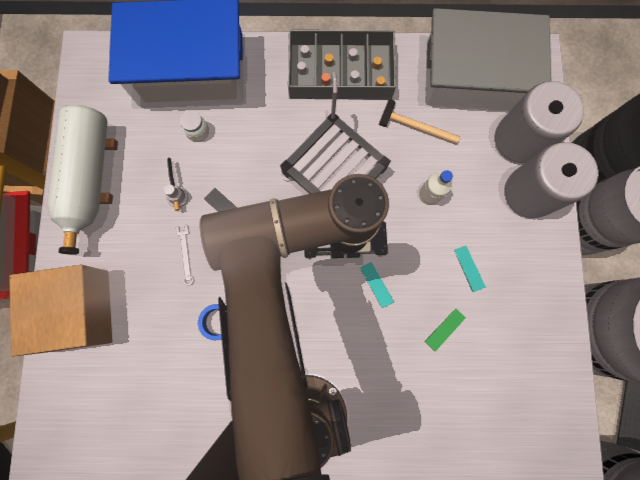

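View pics/c15.png

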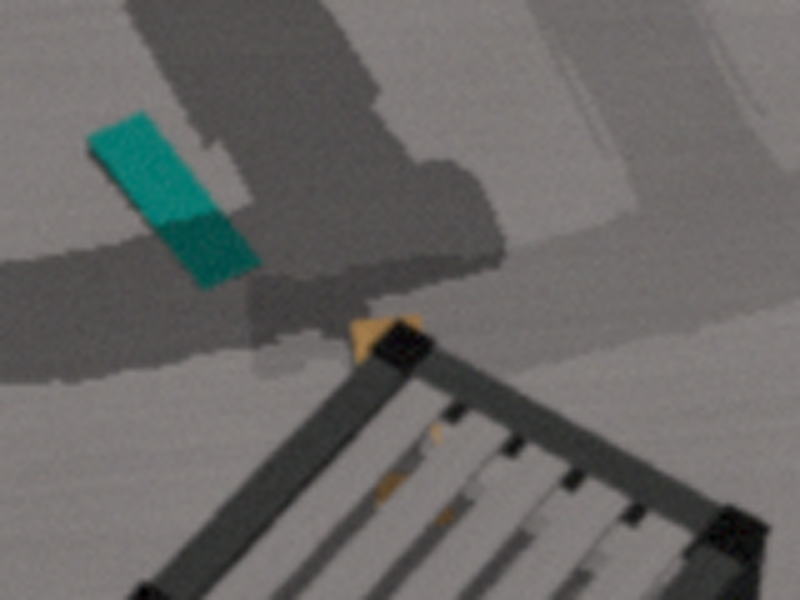

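The shim sits under the corner exactly as before the press: its heel is at (306–339, 231) in the wrist view, and the same slivers show through the slats. The stand has not shifted and the bystanders are where they were. The arm is clear, so I'll hand in.

Run:
```python
from h import *
print(r.close_job()); st()
```

```text
the job is handed in; nothing more can be done
None
the job is handed in; nothing more can be done
```

The shim is snug under the hanging foot and released, and the corner held when I pressed on it. I handed the job in at about 21 s of the 72 s allowed; no verdict was reported.

- **Shim:** I gripped the plain wood wedge near its heel, carried it to the corner and laid it flat. I then slid it thin end first under the foot until the drag reached about 7.9 N, and let go. The force reading went back to zero and the wedge stayed where it was. The last close look, just before the press, showed the pad centred across its width.
- **Press test:** I pressed the cap with closed fingers up to about 13 N. The fingertips stayed at z = 0.100 m as the force rose from about 9 to 13 N, so the corner no longer gives. I then backed off clear.
- **Stand and bystanders:** The stand shifted by about half a pixel or less in the before and after pictures. By eye, the bystanders and the green and turquoise look-alikes had not moved.
- **Checks that disagreed:** The last millimetre of push raised the drag from about 5.5 to 8 N while the arm moved only about 0.2 mm. I suspected contact between the gripper and the post, but the load vanished when I opened the jaws, so it was going through the shim. The scene and top cameras also disagreed by about 5 mm on the corner's position, which I settled with the wrist camera.
- **Not measured:** I did not measure how hard the shim bears on the foot after release; I inferred it from the drag.

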